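# Sort stray laundry-room things into their trays

### The job

Sort the four stray things lying in front of the three wooden trays: put the two pegs, the cotton reel and the scrubbing brush each into the tray that already holds one of its own kind. Everything is to sit inside its tray on the tray's floor, nothing on top of anything else, pegs lying flat and reel and brush upright as they are now. Do not shift what is already in the trays.

Things in the scene. Friction and masses are not known exactly. Their poses are not given: they have to be found in the camera images.
- tray_pegs: The tray that holds one clothes peg at the start: both loose pegs belong in it. Three alike: open trays of pale wood, fixed to the worktop, 150 (tray x) by 130 (tray y) by 22 mm high; floor 6 mm thick, walls 6 mm, inside 138 by 118 mm. Places shuffled, yaw within 0.2 rad. Origin: centre of the underside, z up. Its first thing is at about tray x = +46 mm, y = 0 (far end).
- tray_spools: The tray that holds one cotton reel at the start: the loose reel belongs in it. Same build and frame as tray_pegs.
- tray_brushes: The tray that holds one scrubbing brush at the start: the loose brush belongs in it. Same build and frame as tray_pegs.
- peg_sample: Brown wooden clothes peg lying flat, 15 (its x, grip here) by 72 (its y, long) by 12 mm (z up). Origin: centre of the underside. Already in its tray at the start; stays there. Its long side runs along tray y.
- spool_sample: Cream cotton reel standing upright, a spool 30 mm in diameter and 38 mm high, any side may be gripped. Origin: centre of the underside, z up. Already in its tray at the start; stays there.
- brush_sample: Scrubbing brush standing on its bristles, grey block with a bow handle on top, 30 (its x, grip here, widest 16 to 21 mm up, narrower above and below: grip low) by 85 (its y, long) by 55 mm high. Origin: centre of the underside, z up. Already in its tray at the start; stays there. Its long side runs along tray y.
- peg_a: Brown wooden clothes peg lying flat, 15 (its x, grip here) by 72 (its y, long) by 12 mm (z up). Origin: centre of the underside. Loose at the start in one of four shuffled places in front of the trays, long side within 0.5 rad of the y axis; to be moved.
- peg_b: White clothes peg lying flat, 15 (its x, grip here) by 72 (its y, long) by 12 mm (z up). Origin: centre of the underside. Loose at the start in one of four shuffled places in front of the trays, long side within 0.5 rad of the y axis; to be moved.
- spool: Grey cotton reel standing upright, a spool 30 mm in diameter and 38 mm high, any side may be gripped. Origin: centre of the underside, z up. Loose on the worktop at the start, in one of four places in front of the trays (shuffled); to be moved.
- brush: Scrubbing brush standing on its bristles, grey block with a bow handle on top, 30 (its x, grip here, widest 16 to 21 mm up, narrower above and below: grip low) by 85 (its y, long) by 55 mm high. Origin: centre of the underside, z up. Loose at the start in one of four shuffled places in front of the trays, long side within 0.5 rad of the y axis; to be moved.
Not all that is in view belongs to the job. What is shaped like the spool but orange is not meant.

How it is judged:
By the outcome, as a careful person would: the job done as asked, in the order asked, and still so for the second after the job is handed in, with the robot touching nothing.
It also fails if it takes over 115 s, if anything falls off the work surface, if the arm or the gripper's body presses on something with over 40 N, if the wrist force passes 120 N, or if a joint passes its speed limit or range.

### The arm

A 7-joint arm with a two-finger parallel gripper is mounted at the origin on a cart in front of the work surface, level with it; the furniture and walls round the work are solid. World frame = base frame: x ahead of the robot, y to its left, z up, the work surface at z = 0. Lengths are in mm, angles in rad, forces in N, time in s.
With the tool pointing down it reaches from about 400 to 875 mm from the base axis. Payload 4.4 kg.
Tool frame: the origin (TCP) lies midway between the tips of the shut fingers; the grasp point (between the pads) lies ctrl.grip_depth behind it (ctrl.grip_depth is the distance from the TCP to the grasp point, in mm); z points along the fingers, y is the line along which they close (so a half turn about z gives the same grasp; the last joint's range is limited). The gripper opens to 85 mm and grips with 20 to 120 N. Pads are 22 mm wide; open, the fingers measure 114 mm over their backs; the gripper's body (76 mm by 85 mm) begins 54 mm behind the grasp point. The pads swing forward as they close: fully open they stand 13 mm farther back than shut.
Start: joints at [1.131, 0.628, 0.038, 1.517, -0.027, 0.996, -0.02], TCP at [237.381, -605.119, 191.613] pointing down, gripper open.
Joint ranges: [-3.06, 3.06], [-0.37, 2.12], [-1.25, 1.32], [0.18, 2.47], [-1.1, 4.24], [0.23, 1.98], [-2.94, 2.94]. Speed limits (rad/s): [2.57, 2.57, 3.14, 3.14, 3.14, 3.14, 3.14].

### API

Orientations are given as [roll, pitch, yaw] about the fixed x, y, z axes, in that order (R = Rz(yaw) Ry(pitch) Rx(roll)).
In Python, from cell import ctrl gives the robot as it stands.
- The arm moves only by the tool carry_out, never from a script. Its argument "deltas" is one flat list of numbers, 7 for each row, row after row: the turn, a rotation vector about the tool's x, y, z in degrees, then the shift along the tool's x, y, z in m, then the closure, from -1 (fully open) to 1 (shut). In form: [wx, wy, wz, dx, dy, dz, claw, wx, wy, wz, dx, dy, dz, claw, ...]. A call has 1 to 12 rows; each row shifts and turns the commanded pose from where the row before left it, along the tool's axes as they then stand; what a row does not reach is not made up. A row lasts 1/8 s, in which the tool goes at most 62.5 mm and 10.7 degrees, less where a joint would pass 70% of its speed; a pose out of reach is approached as far as the arm can. A call with a gripper value outside its range is refused whole. The fingers move at their own pace and stop on an object; the grip force is fixed at half the most. Time passes only in rows, so rows that do not move let the fingers close. It gives the time, the measured TCP pose, the force, the opening and the grip force at its end, in the units of the state.
- ctrl.read_state(): the state, without advancing time (a new reading comes with each control period).
- ctrl.get_image(name): name is "side" or "top" or "wrist"; returns the picture (384x512x3 uint8, red, green, blue); there is no depth.
- ctrl.calibration(name): a dict with "mtx" (3x3 intrinsics, pixels), "distortion" ([k1, k2, p1, p2, k3] as OpenCV has them; the pictures are not rectified), "R" (3x3) and "t" (3): a world point X has camera coordinates R X + t. Camera axes: x right, y down, z forward; pixel columns grow to the right and rows downward; lengths in mm; the calibration is good to about 2 mm. A picture is of the moment at which its call begins: read the wrist's pose just before it. calibration takes no time and is no camera call; for the wrist camera it gives the pose at the moment of the call.
- ctrl.finish_job(): hands the job in; it is judged then, once.
The state is a dict: "clock": time; "qpos": joint angles; "qd": joint speeds; "tau": joint torques, N m; "eef_pos": TCP position; "tool_rot": TCP orientation; "force": force on the tool from outside, world axes, zero at the start; "torque": the same for the moment, N m; "width": finger opening in mm; "gripper_force": force on a finger pad.
Only numpy, scipy, OpenCV 4.12 (cv2) and the standard library are available. Lean on these libraries where they do the work, as an engineer would, in place of code of your own. Each camera call takes 0.05 s, during which the arm holds its last target. There are 200 camera calls.

## Working session

There is one attempt and no reset: what is moved stays moved. The work goes in short steps, Python scripts to look and compute and a tool call to move; the robot and the scene stay as the last step left them, time stands still between calls to the robot, and variables do not carry over. Pictures are saved under pics/ and viewed, at most 14 in all, crops included, and the job is handed in when it is done.

Besides the shell and the picture viewer there is one more tool, called as a command line: name --argument value ..., lists and objects as JSON in quotes. carry_out: Moves the arm, as the interface text tells. Its arguments: {"type":"object","properties":{"deltas":{"type":"array"}},"required":["deltas"]}

```bash
mkdir -p pics; ls; python3 - <<'E'
from cell import ctrl
import cv2
s=ctrl.read_state();print(s, ctrl.grip_depth)
for n in("top","side"):
    cv2.imwrite(f"pics/{n}0.png",ctrl.get_image(n)[:,:,::-1])
    c=ctrl.calibration(n);print(n,c)
E
```

```text
pics
{'clock': 0.0, 'qpos': array([ 1.13121254,  0.6293451 ,  0.03842928,  1.51837993, -0.02700554,
        0.99630352, -0.02000558]), 'qd': array([-1.64993285e-04, -4.79201984e-04,  4.85292866e-04, -1.12889216e-04,
        4.56553384e-05,  8.12704398e-04, -9.20204762e-04]), 'tau': array([ 5.33477680e-05, -5.63396895e+01,  1.22578941e+00, -1.93447763e+01,
        1.07751426e-02,  1.05503478e-02, -2.50112839e-05]), 'eef_pos': array([ 237.11661183, -604.4444501 ,  190.68578497]), 'tool_rot': array([-3.13967435e+00,  1.35192790e-05,  3.73785188e-01]), 'force': array([0.86134629, 0.09732679, 0.08119477]), 'torque': array([0.06041098, 0.03658551, 0.01699292]), 'gripper_force': 0.0, 'width': 85.23390928912397} 18.700000000000003
top {'mtx': array([[396.84743246,   0.        , 264.46086807],
       [  0.        , 396.84743246, 197.63428198],
       [  0.        ,   0.        ,   1.        ]]), 'distortion': array([-0.11388184,  0.        ,  0.        ,  0.        ,  0.        ]), 'R': array([[ 5.20739299e-04, -9.97893805e-01,  6.48666493e-02],
       [-9.90216181e-01, -9.56610742e-03, -1.39213524e-01],
       [ 1.39540835e-01, -6.41595118e-02, -9.88135574e-01]]), 't': array([  9.95382659, 542.36010197, 934.6737202 ])}
side {'mtx': array([[362.63453752,   0.        , 249.57142999],
       [  0.        , 362.63453752, 198.25802907],
       [  0.        ,   0.        ,   1.        ]]), 'distortion': array([-0.0288427,  0.       ,  0.       ,  0.       ,  0.       ]), 'R': array([[-0.55755319, -0.82974336, -0.02569842],
       [-0.3824662 ,  0.28423056, -0.87916585],
       [ 0.7367863 , -0.48035294, -0.47582244]]), 't': array([296.97459559, 245.36101209, 479.41067027])}
```

View pics/top0.png

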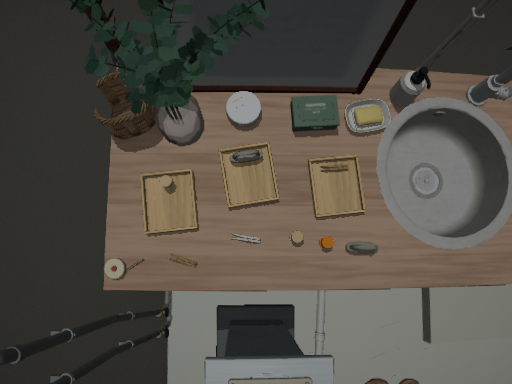

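View pics/side0.png

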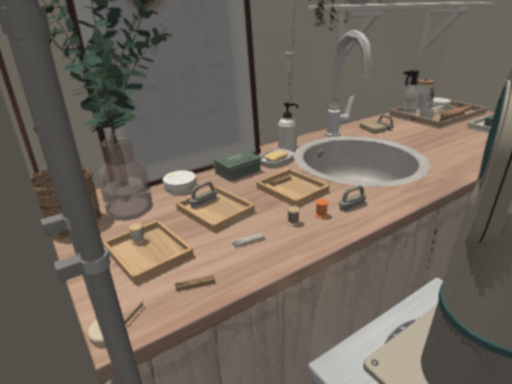

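Top view: the trays are spools at (170,202), brushes at (249,176) and pegs at (337,186). The loose things are the white peg (246,238), brown peg (183,260), a reel (297,237) and the brush (362,247). There are two spool-shaped candidates: (297,237), greyish, and (327,243), orange. The orange one is excluded by the task, so (297,237) is the reel. I'll confirm this in an enlarged crop.

```bash
cat > h.py <<'E'
import numpy as np, cv2
from cell import ctrl
def ray(cal,px,z):
    u=cv2.undistortPoints(np.array(px,float).reshape(-1,1,2),cal["mtx"],np.array(cal["distortion"]))[:,0]
    d=np.c_[u,np.ones(len(u))]@cal["R"]; C=-cal["R"].T@cal["t"]
    return C+d*((z-C[2])/d[:,2])[:,None]
def proj(cal,X):
    r=cv2.Rodrigues(np.array(cal["R"]))[0]
    return cv2.projectPoints(np.array(X,float).reshape(-1,1,3),r,np.array(cal["t"]),cal["mtx"],np.array(cal["distortion"]))[0][:,0]
E
python3 - <<'E'
import cv2,numpy as np
im=cv2.imread("pics/top0.png")
c=cv2.resize(im[140:280,130:390],None,fx=3,fy=3,interpolation=cv2.INTER_CUBIC)
s=cv2.imread("pics/side0.png")[185:225,275:375]
cv2.imwrite("pics/crop0.png",np.vstack([c,np.pad(cv2.resize(s,(400,160)),((0,0),(0,380),(0,0)))]))
E
```

```text
(no output)
```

View pics/crop0.png

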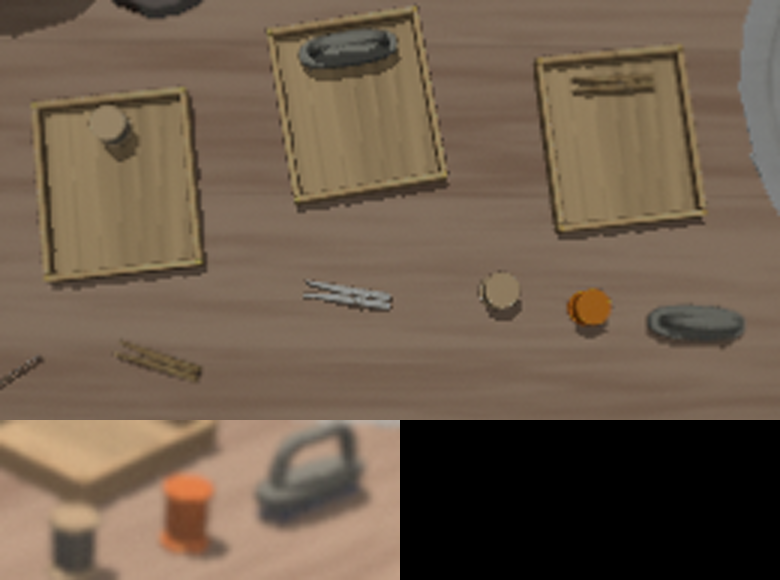

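The crop confirms it: (297,237) is the reel with grey thread and cream ends, and (327,243) is the all-orange decoy. Next I'll measure positions.

```bash
python3 - <<'E'
from h import *
cal=ctrl.calibration("top")
f=lambda P:[(130+x/3-.33,140+y/3-.33) for x,y in P]
for n,P in dict(spools=[(33,102),(187,89),(205,268),(47,282)],brushes=[(267,31),(416,8),(447,183),(299,206)],pegs=[(536,58),(683,46),(705,214),(560,234)]).items():
    X=ray(cal,f(P),22)[:,:2]; c=X.mean(0); tl,tr,br,bl=X
    dx=(tl+tr-bl-br)/2; dy=(tl+bl-tr-br)/2
    print(n,c.round(1),"size",np.linalg.norm(dx).round(1),np.linalg.norm(dy).round(1),"yaw",np.arctan2(dx[1],dx[0]).round(3),np.arctan2(-dy[0],dy[1]).round(3))
im=cv2.imread("pics/top0.png"); hsv=cv2.cvtColor(im,cv2.COLOR_BGR2HSV)
bg=cv2.medianBlur(im,31)
lab=cv2.cvtColor(im,cv2.COLOR_BGR2LAB).astype(int); lb=cv2.cvtColor(bg,cv2.COLOR_BGR2LAB).astype(int)
d=np.abs(lab-lb); 
for n,(x,y,w,h),z,sel in [("peg_b",(228,226,38,24),12,lambda: (hsv[...,1]<45)&(hsv[...,2]>105)),("peg_a",(166,250,36,22),12,lambda: (lab-lb)[...,2]>4),
   ("spool",(288,226,18,24),38,lambda:(lab-lb)[...,0]>8),("brush",(342,236,40,24),20,lambda:(lab-lb)[...,1]<-4),("orange",(316,232,22,22),38,lambda:hsv[...,1]>170)]:
    m=np.zeros(im.shape[:2],np.uint8); m[y:y+h,x:x+w]=(sel()*255).astype(np.uint8)[y:y+h,x:x+w]
    N,L,st,_=cv2.connectedComponentsWithStats(m) ; 
    pts=np.argwhere(m>0)[:,::-1] if n.startswith("peg") else np.argwhere(L==1+st[1:,4].argmax())[:,::-1]
    W=ray(cal,pts,z)[:,:2].astype(np.float32); r=cv2.minAreaRect(W); mu=W.mean(0); ev,V=np.linalg.eigh(np.cov(W.T)); v=V[:,1]*np.sign(V[1,1])
    print(n,len(pts),"rect",np.round(r[0],1),np.round(r[1],1),"mean",mu.round(1),"yaw(long vs y)",np.arctan2(-v[0],v[1]).round(3))
E
```

```text
spools [533.6 247.7] size 149.8 128.5 yaw 0.121 0.097
brushes [601.4  51. ] size 151.2 125.8 yaw 0.182 0.169
pegs [ 577.8 -172.8] size 148.6 127.9 yaw 0.108 0.12
peg_b 113 rect [445.5  58.3] [70.  12.8] mean [444.8  54.6] yaw(long vs y) -0.157
peg_a 88 rect [390.3 213.9] [66.7 12.1] mean [388.5 208. ] yaw(long vs y) -0.298
spool 102 rect [447.6 -66.7] [24.6 26.8] mean [448.4 -66.8] yaw(long vs y) 1.274
brush 304 rect [ 421.9 -233.2] [80.6 25.1] mean [ 421.6 -233.2] yaw(long vs y) -0.046
orange 135 rect [ 434.2 -137.4] [27.6 33.7] mean [ 434.2 -137.8] yaw(long vs y) 0.157
```

carry_out --deltas '[0, 0, -9.4, 0, 0, 0, -1, 0, 0, -9.4, 0, 0, 0, -1, 0, 0, -9.4, 0, 0, 0, -1, 0, 0, -9.4, 0, 0, 0, -1, 0, 0, -9.4, 0, 0, 0, -1, 0, 0, -9.4, 0, 0, 0, -1, 0, 0, -9.4, 0, 0, 0, -1]'

```text
clock: 0.98
eef_pos: [237.1, -604.8, 191.1]
tool_rot: [-3.141, -0.001, 1.528]
force: [0.1, 0.4, -0.2]
width: 85.1
gripper_force: 0.0
```

carry_out --deltas '[0, 0, 0, 0.038, 0.0167, 0.007, -1, 0, 0, 0, 0.038, 0.0167, 0.007, -1, 0, 0, 0, 0.038, 0.0167, 0.007, -1, 0, 0, 0, 0.038, 0.0167, 0.007, -1, 0, 0, 0, 0.038, 0.0167, 0.007, -1, 0, 0, 0, 0.038, 0.0167, 0.007, -1, 0, 0, 0, 0.038, 0.0167, 0.007, -1, 0, 0, 0, 0.038, 0.0167, 0.007, -1, 0, 0, 0, 0.038, 0.0167, 0.007, -1, 0, 0, 0, 0.038, 0.0167, 0.007, -1, 0, 0, 0, 0, 0, 0, -1, 0, 0, 0, 0, 0, 0, -1]'

```text
clock: 2.48
eef_pos: [422.2, -234.2, 121.5]
tool_rot: [-3.141, 0.0, 1.522]
force: [0.5, -0.7, 0.8]
width: 85.2
gripper_force: 0.0
```

```bash
cat >> h.py <<'E'
def go(x,y,z,yaw):
    """tool-axis shift (mm) and turn (deg) from the measured pose to a target (turn first)"""
    s=ctrl.read_state(); p=s["eef_pos"]; D=np.array([x,y,z])-p; c,n=np.cos(yaw),np.sin(yaw)
    print("turn z",np.degrees(s["tool_rot"][2]-yaw).round(1),"shift",np.round([c*D[0]+n*D[1],n*D[0]-c*D[1],-D[2]],1))
E
python3 - <<'E'
from h import *
cal=ctrl.calibration("wrist"); im=ctrl.get_image("wrist")[:,:,::-1].copy()
for X,c in [((421.8,-233.2,20),(0,0,255)),((434,-137,38),(255,0,0))]:
    p=proj(cal,[X])[0]; print(p); cv2.circle(im,tuple(int(v) for v in p),4,c,-1)
cv2.imwrite("pics/w1.png",im); go(421.8,-233.2,2,np.pi/2-.046)
E
```

```text
[253.7051841  178.31082925]
[262.65065116  69.80836456]
turn z -0.2 shift [  1.6  -0.3 119.6]
```

View pics/w1.png

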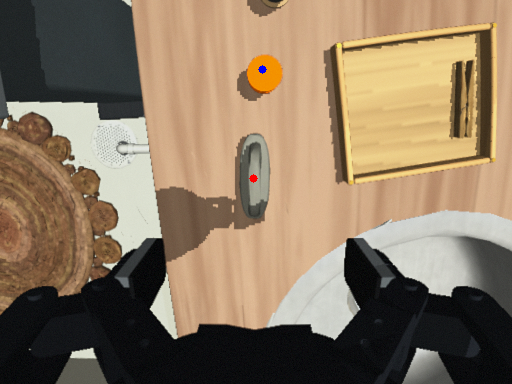

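The wrist view shows the brush outline centred at about (255,177), against a prediction of (254,178), so the measurement holds. I'll descend and grip.

carry_out --deltas '[0, 0, 0, 0.002, 0, 0.02, -1, 0, 0, 0, 0, 0, 0.02, -1, 0, 0, 0, 0, 0, 0.02, -1, 0, 0, 0, 0, 0, 0.02, -1, 0, 0, 0, 0, 0, 0.02, -1, 0, 0, 0, 0, 0, 0.014, -1, 0, 0, 0, 0, 0, 0.005, -1, 0, 0, 0, 0, 0, 0, -1]'

```text
clock: 3.52
eef_pos: [422.6, -232.0, 2.6]
tool_rot: [-3.142, 0.0, 1.522]
force: [0.3, 0.1, 0.8]
width: 85.3
gripper_force: 0.0
```

carry_out --deltas '[0, 0, 0, 0, 0, 0, 0, 0, 0, 0, 0, 0, 0, 0.3, 0, 0, 0, 0, 0, 0, 1, 0, 0, 0, 0, 0, 0, 1, 0, 0, 0, 0, 0, 0, 1, 0, 0, 0, 0, 0, 0, 1, 0, 0, 0, 0, 0, 0, 1]'

```text
clock: 4.4
eef_pos: [422.7, -231.7, 2.9]
tool_rot: [3.142, 0.0, 1.522]
force: [-0.6, 0.0, 5.8]
width: 11.4
gripper_force: 57.3
```

Width 11 mm isn't what I expected for the brush, so I'll look.

```bash
python3 - <<'E'
from h import *
a=ctrl.get_image("wrist")[:,:,::-1]; b=ctrl.get_image("side")[:,:,::-1]; t=ctrl.get_image("top")[:,:,::-1]
cv2.imwrite("pics/g1.png",np.hstack([cv2.resize(a[120:384,130:390],(390,396)),cv2.resize(b[150:250,290:390],(396,396),interpolation=cv2.INTER_CUBIC)]))
print(ctrl.read_state()["width"])
E
```

```text
11.41273424716227
```

View pics/g1.png

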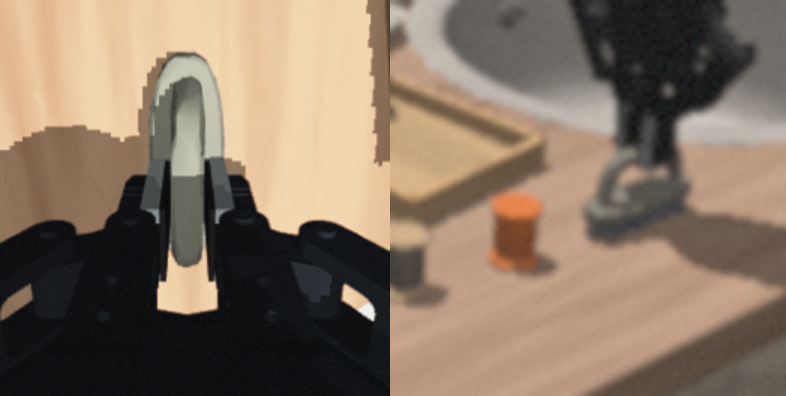

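```bash
python3 - <<'E'
from h import *
b=ctrl.get_image("side")[:,:,::-1]; cal=ctrl.calibration("side")
x0,y0,f=310,150,8
c=cv2.resize(b[y0:y0+75,x0:x0+90],None,fx=f,fy=f,interpolation=cv2.INTER_CUBIC)
for X,col in [((422.7,-231.7,2.9),(0,0,255)),((422.7,-231.7,21.6),(0,255,0)),((422.7,-231.7,55),(255,0,0)),((422.7,-189,0),(0,255,255)),((422.7,-274,0),(0,255,255)),((407,-189,20),(255,255,0)),((407,-274,20),(255,255,0)),((405,-231.7,3),(255,0,255))]:
    p=proj(cal,[X])[0]; cv2.circle(c,(int((p[0]-x0+.5)*f),int((p[1]-y0+.5)*f)),4,col,-1)
cv2.imwrite("pics/g2.png",c)
E
```

```text
(no output)
```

View pics/g2.png

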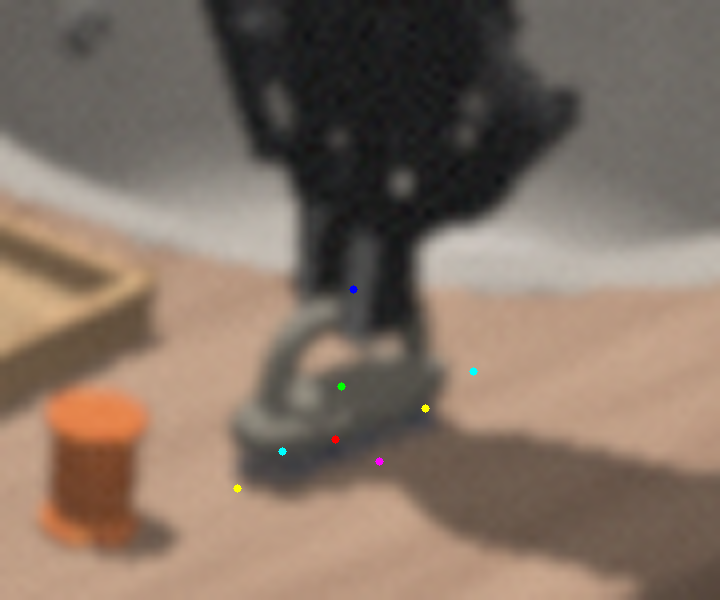

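Fingertips look about 36 mm higher than the reported TCP. I'll check the wrist camera's scale to separate an arm reading error from a geometry error.

```bash
python3 - <<'E'
from h import *
cal=ctrl.calibration("wrist"); s=ctrl.read_state(); R=cal["R"]; C=-R.T@cal["t"]
print("cam",C.round(1),"tcp",s["eef_pos"].round(1),"axis",R[2].round(3))
for X in [s["eef_pos"],s["eef_pos"]+[0,0,18.7],s["eef_pos"]+[0,0,36]]: print("tcp px",proj(cal,[X])[0].round(0))
C1=C+np.array([422.2,-234.2,121.5])-s["eef_pos"]; c1=dict(cal); c1["t"]=-R@C1
for z in(22,-14,58):
    P=ray(c1,[(334,44),(496,24),(497,159),(349,184)],z)[:,:2]; print(z,[np.linalg.norm(P[i]-P[i-1]).round(1) for i in range(4)],P.mean(0).round(1))
print(proj(c1,[(422,-190.5,20),(422,-275.5,20)]).round(0))
E
```

```text
cam [ 426.1 -164.6  185.9] tcp [ 422.7 -231.7    2.9] axis [-0.012 -0.266 -0.964]
tcp px [254. 216.]
tcp px [254. 227.]
tcp px [254. 239.]
22 [np.float64(127.6), np.float64(150.4), np.float64(125.4), np.float64(150.9)] [ 580.5 -170.8]
-14 [np.float64(143.9), np.float64(169.6), np.float64(141.4), np.float64(170.1)] [ 600.2 -171.2]
58 [np.float64(111.4), np.float64(131.3), np.float64(109.4), np.float64(131.6)] [ 560.7 -170.3]
[[252. 133.]
 [256. 219.]]
```

```bash
python3 - <<'E'
from h import *
cal=ctrl.calibration("wrist"); p=ctrl.read_state()["eef_pos"]; print(cal["mtx"][0,0],cal["distortion"][0])
for h in(0,13,25,36,50): print(h,proj(cal,[p+[s*w/2,11,h] for w in(85,11.4) for s in(-1,1)]).round(0).tolist())
E
```

```text
303.2720708898311 -0.07209613860682608
0 [[186.0, 202.0], [320.0, 196.0], [244.0, 200.0], [262.0, 199.0]]
13 [[182.0, 209.0], [325.0, 202.0], [243.0, 206.0], [263.0, 205.0]]
25 [[177.0, 216.0], [330.0, 209.0], [243.0, 213.0], [263.0, 212.0]]
36 [[172.0, 223.0], [335.0, 216.0], [242.0, 220.0], [264.0, 219.0]]
50 [[164.0, 234.0], [342.0, 226.0], [241.0, 231.0], [265.0, 230.0]]
```

carry_out --deltas '[0, 0, 0, 0, 0, 0, -1, 0, 0, 0, 0, 0, 0, -1, 0, 0, 0, 0, 0, 0, -1, 0, 0, 0, 0, 0, 0, -1, 0, 0, 0, 0, 0, 0, -1]'

```text
clock: 5.22
eef_pos: [422.7, -231.7, 2.6]
tool_rot: [-3.142, -0.0, 1.522]
force: [0.9, -0.2, -0.5]
width: 85.5
gripper_force: 0.0
```

```bash
python3 - <<'E'
from h import *
print(ctrl.read_state()["width"])
a=ctrl.get_image("wrist")[:,:,::-1]; b=ctrl.get_image("side")[:,:,::-1]
cv2.imwrite("pics/g3.png",np.hstack([cv2.resize(a[120:384,100:420],(480,396)),cv2.resize(b[170:230,310:360],(320,396),interpolation=cv2.INTER_CUBIC)]))
E
```

```text
85.53850929114805
```

View pics/g3.png

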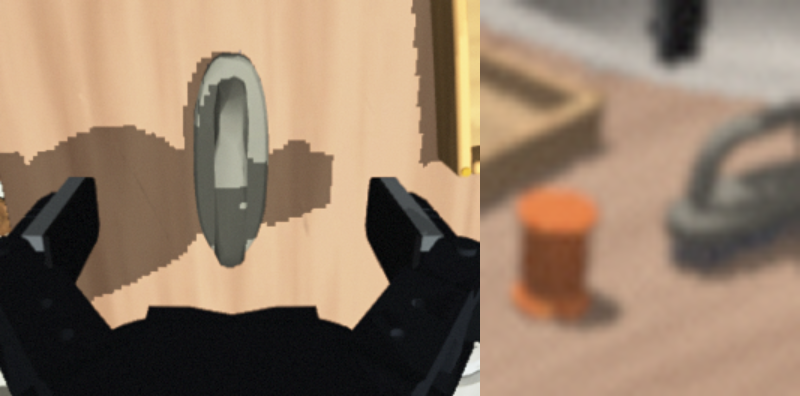

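Both views say the fingertips sit about 36 mm above the reported TCP: the open tips match h≈50 and the closed tips h≈36–37. The 13 mm swing between them fits the stated geometry. The camera scale checks out, so the tool is effectively about 36 mm shorter than its frame claims, and I'll go correspondingly lower, carefully and watching the force.

carry_out --deltas '[0, 0, 0, 0.002, 0, 0.01, -1, 0, 0, 0, 0, 0, 0.01, -1, 0, 0, 0, 0, 0, 0.008, -1, 0, 0, 0, 0, 0, 0, -1]'

```text
clock: 5.82
eef_pos: [422.2, -229.3, -26.3]
tool_rot: [-3.14, -0.001, 1.522]
force: [0.0, 0.2, 0.2]
width: 85.4
gripper_force: 0.0
```

```bash
python3 - <<'E'
from h import *
s=ctrl.read_state();print(s["eef_pos"],s["force"])
a=ctrl.get_image("wrist")[:,:,::-1]; b=ctrl.get_image("side")[:,:,::-1]
cv2.imwrite("pics/g4.png",np.hstack([cv2.resize(a[120:384,100:420],(480,396)),cv2.resize(b[165:225,320:370],(320,396),interpolation=cv2.INTER_CUBIC)]))
E
```

```text
[ 422.22960874 -229.32569822  -26.29922508] [0.01508724 0.16065425 0.22026737]
```

View pics/g4.png

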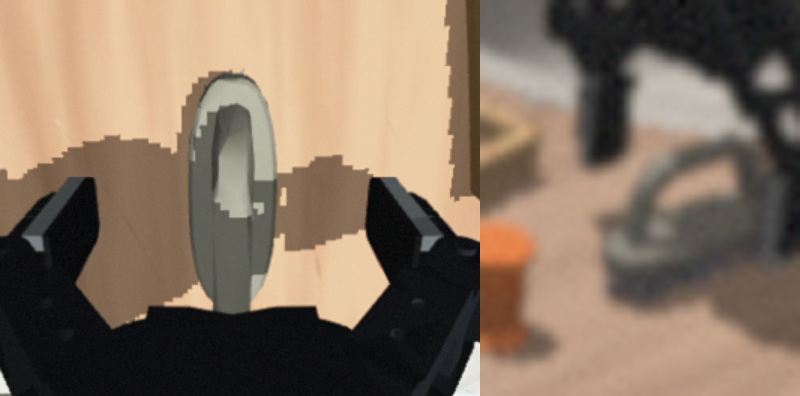

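The reported z is −26 and there is no contact force. The near fingertip hangs about 24 mm up beside the block, which fits the offset. I'll go 6 mm lower and close.

carry_out --deltas '[0, 0, 0, 0, 0, 0.006, -1, 0, 0, 0, 0, 0, 0, -0.3, 0, 0, 0, 0, 0, 0, 0.1, 0, 0, 0, 0, 0, 0, 1, 0, 0, 0, 0, 0, 0, 1, 0, 0, 0, 0, 0, 0, 1, 0, 0, 0, 0, 0, 0, 1, 0, 0, 0, 0, 0, 0, 1]'

```text
clock: 6.92
eef_pos: [423.0, -229.8, -30.9]
tool_rot: [3.141, 0.0, 1.522]
force: [-0.3, -0.5, 6.5]
width: 26.8
gripper_force: 59.0
```

carry_out --deltas '[0, 0, 0, 0, 0, -0.005, 1, 0, 0, 0, 0, 0, -0.015, 1, 0, 0, 0, 0, 0, -0.02, 1, 0, 0, 0, 0, 0, -0.02, 1, 0, 0, 0, 0, 0, -0.02, 1, 0, 0, 0, 0, 0, -0.01, 1, 0, 0, 0, 0, 0, 0, 1]'

```text
clock: 7.8
eef_pos: [423.3, -230.0, 59.5]
tool_rot: [3.14, 0.001, 1.522]
force: [0.5, 0.3, -0.5]
width: 26.8
gripper_force: 59.3
```

```bash
python3 - <<'E'
from h import *
a=ctrl.get_image("wrist")[:,:,::-1]; b=ctrl.get_image("side")[:,:,::-1]
cv2.imwrite("pics/g5.png",np.hstack([cv2.resize(a[120:384,100:420],(480,396)),cv2.resize(b[130:205,310:370],(320,396),interpolation=cv2.INTER_CUBIC)]))
T=dict(S=(533.6,247.7,.11),B=(601.4,51,.175),P=(577.8,-172.8,.114))
for n,t,lx,ly in[("brush","B",-20,0),("spool","S",-10,0),("peg1","P",6,0),("peg2","P",-35,0)]:
    X,Y,w=T[t];print(n,(X+lx*np.cos(w)-ly*np.sin(w)).round(1),(Y+lx*np.sin(w)+ly*np.cos(w)).round(1),"yaw",np.round(np.pi/2+w,3))
X,Y,w=T["B"]; go(X-20*np.cos(w),Y-20*np.sin(w),60,np.pi/2+w)
E
```

```text
brush 581.7 47.5 yaw 1.746
spool 523.7 246.6 yaw 1.681
peg1 583.8 -172.1 yaw 1.685
peg2 543.0 -176.8 yaw 1.685
turn z -12.8 shift [245.2 205.   -1.6]
```

View pics/g5.png

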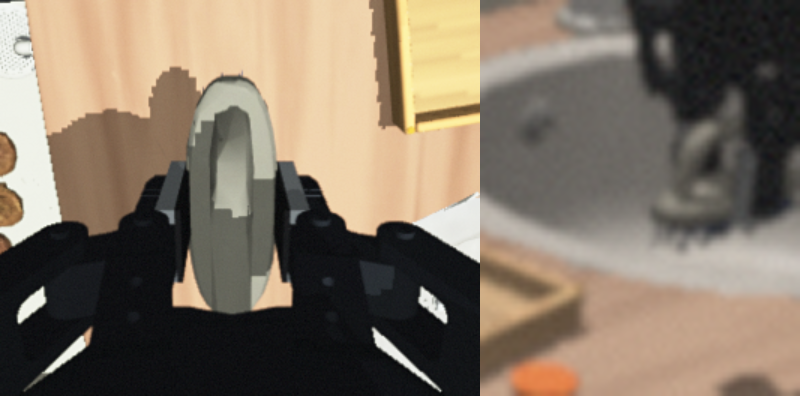

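Brush is held level at 26.8 mm. Now I'll carry it over the brush tray.

carry_out --deltas '[0, 0, -6.4, 0, 0, 0, 1, 0, 0, -6.4, 0, 0, 0, 1, 0, 0, 0, 0.031, 0.0256, 0, 1, 0, 0, 0, 0.031, 0.0256, 0, 1, 0, 0, 0, 0.031, 0.0256, 0, 1, 0, 0, 0, 0.031, 0.0256, 0, 1, 0, 0, 0, 0.031, 0.0256, 0, 1, 0, 0, 0, 0.031, 0.0256, 0, 1, 0, 0, 0, 0.031, 0.0256, 0, 1, 0, 0, 0, 0.031, 0.0256, 0, 1, 0, 0, 0, 0, 0, 0, 1, 0, 0, 0, 0, 0, 0, 1]'

```text
clock: 9.4
eef_pos: [580.2, 49.4, 57.5]
tool_rot: [-3.139, 0.001, 1.746]
force: [-0.6, -0.8, -1.2]
width: 26.5
gripper_force: 59.4
```

```bash
python3 - <<'E'
from h import *
X,Y,w=581.7,47.5,.175
go(X-3*np.sin(w),Y+3*np.cos(w),-24,np.pi/2+w)
E
```

```text
turn z -0.0 shift [ 0.8  1.2 81.5]
```

carry_out --deltas '[0, 0, 0, 0.001, 0.001, 0.02, 1, 0, 0, 0, 0, 0, 0.02, 1, 0, 0, 0, 0, 0, 0.02, 1, 0, 0, 0, 0, 0, 0.015, 1, 0, 0, 0, 0, 0, 0.003, 1, 0, 0, 0, 0, 0, 0, 1]'

```text
clock: 10.15
eef_pos: [582.3, 51.0, -19.2]
tool_rot: [3.142, 0.0, 1.745]
force: [0.4, 1.5, -0.8]
width: 26.8
gripper_force: 59.3
```

carry_out --deltas '[0, 0, 0, 0, 0, 0.003, 1, 0, 0, 0, 0, 0, 0.0015, 1, 0, 0, 0, 0, 0, 0, 1]'

```text
clock: 10.52
eef_pos: [582.3, 51.3, -23.7]
tool_rot: [3.141, 0.0, 1.746]
force: [0.2, -0.0, -0.9]
width: 26.5
gripper_force: 59.3
```

carry_out --deltas '[0, 0, 0, 0, 0, 0.001, 1, 0, 0, 0, 0, 0, 0, 1, 0, 0, 0, 0, 0, 0, 0.25, 0, 0, 0, 0, 0, 0, 0, 0, 0, 0, 0, 0, 0, 0, 0, 0, 0, 0, 0, 0, 0]'

```text
clock: 11.28
eef_pos: [582.2, 51.3, -24.8]
tool_rot: [3.142, -0.0, 1.746]
force: [0.2, -0.1, -0.1]
width: 42.7
gripper_force: 0.0
```

carry_out --deltas '[0, 0, 0, 0, 0, -0.01, 0, 0, 0, 0, 0, 0, -0.02, 0, 0, 0, 0, 0, 0, -0.03, 0, 0, 0, 0, 0, 0, -0.03, -1, 0, 0, 3.7, 0, 0, -0.02, -1, 0, 0, 0, 0, 0, 0, -1]'

```text
clock: 12.02
eef_pos: [583.7, 51.5, 87.2]
tool_rot: [3.137, 0.0, 1.681]
force: [0.2, 0.2, -0.1]
width: 85.6
gripper_force: 0.0
```

```bash
python3 - <<'E'
from h import *
go(448,-64,80,1.681)
E
```

```text
turn z 0.0 shift [ -99.9 -147.6    7.2]
```

carry_out --deltas '[0, 0, 0, -0.02, -0.0295, 0, -1, 0, 0, 0, -0.02, -0.0295, 0, -1, 0, 0, 0, -0.02, -0.0295, 0, -1, 0, 0, 0, -0.02, -0.0295, 0, -1, 0, 0, 0, -0.02, -0.0295, 0, -1, 0, 0, 0, 0, 0, 0, -1, 0, 0, 0, 0, 0, 0, -1]'

```text
clock: 12.9
eef_pos: [447.3, -63.8, 84.9]
tool_rot: [3.141, -0.001, 1.682]
force: [0.2, -0.7, -0.1]
width: 85.3
gripper_force: 0.0
```

```bash
python3 - <<'E'
from h import *
cal=ctrl.calibration("wrist"); im=ctrl.get_image("wrist")[:,:,::-1].copy()
go(448,-64,-26,1.681)
for X in[(448.4,-66.8,38),(444.8,56,12)]:
    p=proj(cal,[X])[0]; cv2.circle(im,tuple(int(v) for v in p),3,(0,0,255),-1); print(p)
cv2.imwrite("pics/w2.png",im)
E
```

```text
turn z 0.1 shift [ -0.5   0.3 111. ]
[255.11371606 198.91697684]
[267.93083101  39.3239455 ]
```

View pics/w2.png

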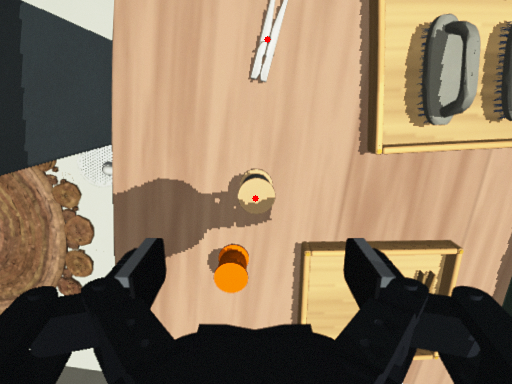

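The wrist view shows the cream-topped reel at (257,195), about 2 mm from prediction, and the brush upright in its tray at (450,70). Descending on the reel.

carry_out --deltas '[0, 0, 0, 0.002, 0.001, 0.02, -1, 0, 0, 0, 0, 0, 0.02, -1, 0, 0, 0, 0, 0, 0.02, -1, 0, 0, 0, 0, 0, 0.02, -1, 0, 0, 0, 0, 0, 0.02, -1, 0, 0, 0, 0, 0, 0.013, -1, 0, 0, 0, 0, 0, 0, -1]'

```text
clock: 13.82
eef_pos: [447.6, -61.1, -28.9]
tool_rot: [-3.141, -0.002, 1.683]
force: [0.2, 0.4, 0.8]
width: 85.7
gripper_force: 0.0
```

carry_out --deltas '[0, 0, 0, 0, 0, 0, -0.2, 0, 0, 0, 0, 0, 0, 0.1, 0, 0, 0, 0, 0, 0, 1, 0, 0, 0, 0, 0, 0, 1, 0, 0, 0, 0, 0, 0, 1, 0, 0, 0, 0, 0, 0, 1, 0, 0, 0, 0, 0, 0, 1]'

```text
clock: 14.7
eef_pos: [447.8, -62.2, -27.2]
tool_rot: [3.14, 0.0, 1.681]
force: [-0.4, -0.2, 4.9]
width: 27.5
gripper_force: 58.8
```

carry_out --deltas '[0, 0, 0, 0, 0, -0.005, 1, 0, 0, 0, 0, 0, -0.015, 1, 0, 0, 0, 0, 0, -0.02, 1, 0, 0, 0, 0, 0, -0.02, 1, 0, 0, 0, 0, 0, -0.02, 1, 0, 0, 0, 0, 0, -0.01, 1, 0, 0, 0, 0, 0, 0, 1]'

```text
clock: 15.58
eef_pos: [447.8, -62.4, 62.6]
tool_rot: [3.14, 0.0, 1.681]
force: [0.3, -0.3, 0.1]
width: 27.6
gripper_force: 59.1
```

```bash
python3 - <<'E'
from h import *
a=ctrl.get_image("wrist")[:,:,::-1]
cv2.imwrite("pics/g6.png",a[100:300,140:370])
go(523.7,249,60,1.681)
E
```

```text
turn z -0.0 shift [301.1 110.1   2.1]
```

View pics/g6.png

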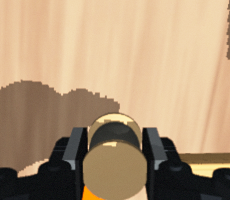

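The reel is held upright, centred between the pads at about (115,155) in the crop. Now I'll carry it to the reel tray.

carry_out --deltas '[0, 0, 0, 0.0376, 0.0138, 0, 1, 0, 0, 0, 0.0376, 0.0138, 0, 1, 0, 0, 0, 0.0376, 0.0138, 0, 1, 0, 0, 0, 0.0376, 0.0138, 0, 1, 0, 0, 0, 0.0376, 0.0138, 0, 1, 0, 0, 0, 0.0376, 0.0138, 0, 1, 0, 0, 0, 0.0376, 0.0138, 0, 1, 0, 0, 0, 0.0376, 0.0138, 0, 1, 0, 0, 0, 0, 0, 0, 1, 0, 0, 0, 0, 0, 0, 1]'

```text
clock: 16.88
eef_pos: [523.1, 247.6, 61.0]
tool_rot: [-3.139, 0.002, 1.681]
force: [0.5, -0.3, 0.2]
width: 27.6
gripper_force: 59.1
```

carry_out --deltas '[0, 0, 0, 0, 0, 0.02, 1, 0, 0, 0, 0, 0, 0.02, 1, 0, 0, 0, 0, 0, 0.02, 1, 0, 0, 0, 0, 0, 0.015, 1, 0, 0, 0, 0, 0, 0.003, 1, 0, 0, 0, 0, 0, 0, 1]'

```text
clock: 17.62
eef_pos: [524.2, 248.7, -15.7]
tool_rot: [3.141, 0.0, 1.681]
force: [-0.7, 0.4, 0.3]
width: 27.6
gripper_force: 59.1
```

carry_out --deltas '[0, 0, 0, 0, 0, 0.003, 1, 0, 0, 0, 0, 0, 0.002, 1, 0, 0, 0, 0, 0, 0, 1, 0, 0, 0, 0, 0, 0, 1]'

```text
clock: 18.12
eef_pos: [524.1, 249.0, -20.8]
tool_rot: [3.141, -0.0, 1.681]
force: [-0.3, 0.2, 0.3]
width: 27.7
gripper_force: 59.1
```

carry_out --deltas '[0, 0, 0, 0, 0, 0.0004, 1, 0, 0, 0, 0, 0, 0, 0.25, 0, 0, 0, 0, 0, 0, 0, 0, 0, 0, 0, 0, 0, 0, 0, 0, 0, 0, 0, -0.01, 0, 0, 0, 0, 0, 0, -0.02, 0, 0, 0, 0, 0, 0, -0.03, 0, 0, 0, 0, 0, 0, -0.03, -1, 0, 0, 7.8, 0, 0, -0.01, -1, 0, 0, 7.8, 0, 0, 0, -1, 0, 0, 7.8, 0, 0, 0, -1, 0, 0, 0, 0, 0, 0, -1]'

```text
clock: 19.62
eef_pos: [524.1, 249.1, 79.5]
tool_rot: [3.141, -0.0, 1.274]
force: [-0.3, -0.0, 0.7]
width: 85.5
gripper_force: 0.0
```

```bash
python3 - <<'E'
from h import *
go(390,205,80,1.273)
E
```

```text
turn z 0.1 shift [ -81.5 -115.3   -0.5]
```

carry_out --deltas '[0, 0, 0, -0.0205, -0.0288, 0, -1, 0, 0, 0, -0.0205, -0.0288, 0, -1, 0, 0, 0, -0.0205, -0.0288, 0, -1, 0, 0, 0, -0.02, -0.0288, 0, -1, 0, 0, 0, 0, 0, 0, -1, 0, 0, 0, 0, 0, 0, -1]'

```text
clock: 20.38
eef_pos: [391.1, 205.6, 79.1]
tool_rot: [3.14, -0.002, 1.274]
force: [0.0, 0.3, -0.0]
width: 85.5
gripper_force: 0.0
```

```bash
python3 - <<'E'
from h import *
cal=ctrl.calibration("wrist"); im=ctrl.get_image("wrist")[:,:,::-1].copy()
c,n=np.cos(-.298),np.sin(-.298)
for l in(-36,0,36):
    p=proj(cal,[(390-l*n,211+l*c,12)])[0]; cv2.circle(im,tuple(int(v) for v in p),2,(0,0,255),-1); print(p)
cv2.imwrite("pics/w3.png",im[40:320,80:460])
E
```

```text
[250.82385107 222.96330264]
[250.75271177 183.33439878]
[250.68621717 140.73240566]
```

View pics/w3.png

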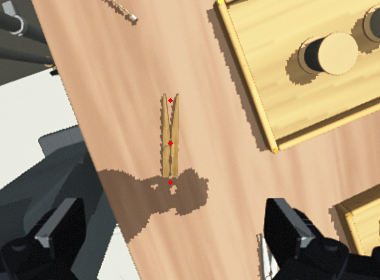

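The peg spans crop rows 93–183 at column 170, and the predicted points lie on its axis. Descending.

carry_out --deltas '[0, 0, 0, 0.009, -0.002, 0.02, -1, 0, 0, 0, 0, 0, 0.02, -1, 0, 0, 0, 0, 0, 0.02, -1, 0, 0, 0, 0, 0, 0.02, -1, 0, 0, 0, 0, 0, 0.02, -0.5, 0, 0, 0, 0, 0, 0.01, 0, 0, 0, 0, 0, 0, 0, 0.2, 0, 0, 0, 0, 0, 0, 0.2]'

```text
clock: 21.42
eef_pos: [391.5, 214.4, -31.1]
tool_rot: [3.141, -0.001, 1.272]
force: [0.6, 0.5, 0.8]
width: 34.1
gripper_force: 0.0
```

carry_out --deltas '[0, 0, 0, 0, 0, 0.0015, 0.2, 0, 0, 0, 0, 0, 0, 1, 0, 0, 0, 0, 0, 0, 1, 0, 0, 0, 0, 0, 0, 1, 0, 0, 0, 0, 0, 0, 1, 0, 0, 0, 0, 0, 0, 1]'

```text
clock: 22.18
eef_pos: [391.0, 214.2, -32.3]
tool_rot: [3.141, -0.001, 1.273]
force: [0.3, -0.6, 5.8]
width: 12.2
gripper_force: 58.8
```

carry_out --deltas '[0, 0, 0, 0, 0, -0.005, 1, 0, 0, 0, 0, 0, -0.015, 1, 0, 0, 0, 0, 0, -0.025, 1, 0, 0, 0, 0, 0, -0.025, 1, 0, 0, 0, 0, 0, -0.025, 1, 0, 0, -7.9, 0, 0, -0.005, 1, 0, 0, -7.9, 0, 0, 0, 1, 0, 0, -7.8, 0, 0, 0, 1, 0, 0, 0, 0, 0, 0, 1]'

```text
clock: 23.3
eef_pos: [390.6, 213.8, 67.3]
tool_rot: [-3.141, -0.0, 1.683]
force: [-1.3, -0.8, 0.2]
width: 12.4
gripper_force: 58.6
```

```bash
python3 - <<'E'
from h import *
go(583.8,-170.5,70,1.685)
E
```

```text
turn z -0.1 shift [-403.8  148.2   -2.7]
```

carry_out --deltas '[0, 0, 0, -0.0404, 0.0148, 0, 1, 0, 0, 0, -0.0404, 0.0148, 0, 1, 0, 0, 0, -0.0404, 0.0148, 0, 1, 0, 0, 0, -0.0404, 0.0148, 0, 1, 0, 0, 0, -0.0404, 0.0148, 0, 1, 0, 0, 0, -0.0404, 0.0148, 0, 1, 0, 0, 0, -0.0404, 0.0148, 0, 1, 0, 0, 0, -0.0404, 0.0148, 0, 1, 0, 0, 0, -0.0404, 0.0148, 0, 1, 0, 0, 0, -0.0404, 0.0148, 0, 1, 0, 0, 0, 0, 0, 0, 1, 0, 0, 0, 0, 0, 0, 1]'

```text
clock: 24.8
eef_pos: [583.0, -169.7, 67.0]
tool_rot: [-3.141, -0.001, 1.683]
force: [1.0, 0.6, 0.2]
width: 12.3
gripper_force: 58.7
```

```bash
python3 - <<'E'
from h import *
go(583.8,-170.5,-26,1.685)
cal=ctrl.calibration("wrist"); im=ctrl.get_image("wrist")[:,:,::-1].copy()
w=.114
for lx,ly in[(69,59),(69,-59),(-69,59),(-69,-59),(6,36),(46,0)]:
    p=proj(cal,[(577.8+lx*np.cos(w)-ly*np.sin(w),-172.8+lx*np.sin(w)+ly*np.cos(w),22 if lx in(69,-69) else 15)])[0]; cv2.circle(im,tuple(int(v) for v in p),3,(0,0,255),-1)
cv2.imwrite("pics/w4.png",im)
E
```

```text
turn z -0.1 shift [-0.9  0.7 93. ]
```

View pics/w4.png

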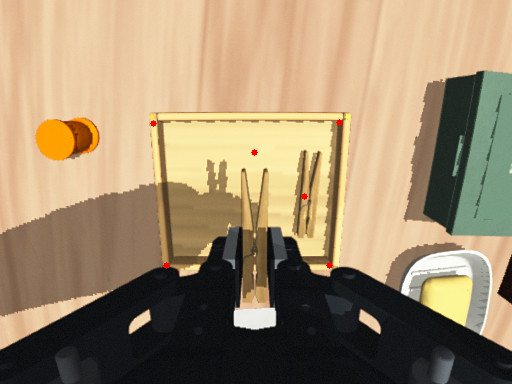

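The wrist view puts the peg tray about 3 mm further in +x than I measured: inner corners at columns 160/345 against 153/340 predicted, and the sample peg at (310,195). I'll shift the target +3 mm and lower.

carry_out --deltas '[0, 0, 0, -0.001, 0.0035, 0.02, 1, 0, 0, 0, 0, 0, 0.02, 1, 0, 0, 0, 0, 0, 0.02, 1, 0, 0, 0, 0, 0, 0.02, 1, 0, 0, 0, 0, 0, 0.007, 1, 0, 0, 0, 0, 0, 0.003, 1, 0, 0, 0, 0, 0, 0, 1]'

```text
clock: 25.72
eef_pos: [587.5, -171.2, -22.5]
tool_rot: [3.141, 0.0, 1.684]
force: [-0.4, -0.7, -0.7]
width: 12.5
gripper_force: 58.7
```

carry_out --deltas '[0, 0, 0, 0, 0, 0.0025, 1, 0, 0, 0, 0, 0, 0.001, 1, 0, 0, 0, 0, 0, 0, 1, 0, 0, 0, 0, 0, 0, 0.5, 0, 0, 0, 0, 0, 0, 0.5, 0, 0, 0, 0, 0, 0, 0.5]'

```text
clock: 26.48
eef_pos: [587.2, -171.2, -26.2]
tool_rot: [3.142, 0.0, 1.685]
force: [-0.0, 0.1, -0.3]
width: 22.0
gripper_force: 0.0
```

carry_out --deltas '[0, 0, 0, 0, 0, -0.01, 0.5, 0, 0, 0, 0, 0, -0.02, 0.5, 0, 0, 0, 0, 0, -0.03, 0.5, 0, 0, 0, 0, 0, -0.03, -1, 0, 0, 7.8, 0, 0, -0.015, -1, 0, 0, 7.7, 0, 0, 0, -1, 0, 0, 0, 0, 0, 0, -1]'

```text
clock: 27.35
eef_pos: [587.8, -171.2, 80.5]
tool_rot: [3.14, 0.001, 1.416]
force: [0.1, -1.0, 0.5]
width: 85.2
gripper_force: 0.0
```

```bash
python3 - <<'E'
from h import *
go(446,61,80,1.414)
E
```

```text
turn z 0.1 shift [ 207.2 -176.3    0.5]
```

carry_out --deltas '[0, 0, 0, 0.0296, -0.0252, 0, -1, 0, 0, 0, 0.0296, -0.0252, 0, -1, 0, 0, 0, 0.0296, -0.0252, 0, -1, 0, 0, 0, 0.0296, -0.0252, 0, -1, 0, 0, 0, 0.0296, -0.0252, 0, -1, 0, 0, 0, 0.0296, -0.0252, 0, -1, 0, 0, 0, 0.0296, -0.0252, 0, -1, 0, 0, 0, 0, 0, 0, -1, 0, 0, 0, 0, 0, 0, -1]'

```text
clock: 28.48
eef_pos: [445.7, 60.7, 79.0]
tool_rot: [3.141, 0.0, 1.416]
force: [0.6, -0.3, -0.4]
width: 85.3
gripper_force: 0.0
```

```bash
python3 - <<'E'
from h import *
cal=ctrl.calibration("wrist"); im=ctrl.get_image("wrist")
hsv=cv2.cvtColor(im,cv2.COLOR_RGB2HSV); m=((hsv[...,1]<35)&(hsv[...,2]>190)).astype(np.uint8)
m[:60]=0;m[260:]=0;m[:,:190]=0;m[:,330:]=0
pts=np.argwhere(m>0)[:,::-1]; W=ray(cal,pts,12)[:,:2].astype(np.float32); r=cv2.minAreaRect(W); print(len(pts),r, pts.min(0),pts.max(0))
ev,V=np.linalg.eigh(np.cov(W.T)); v=V[:,1]*np.sign(V[1,1]); print("yaw",np.arctan2(-v[0],v[1]))
go(446,61,-31,1.414)
E
```

```text
675 ((445.8759765625, 61.78582763671875), (70.57064819335938, 12.023329734802246), 81.44583129882812) [247 146] [261 226]
yaw -0.17067434051119654
turn z 0.0 shift [  0.7  -0.  109.9]
```

Wrist measurement: the peg is 70.6 × 12 mm, centred at (445.9, 61.8), which fits.

carry_out --deltas '[0, 0, 0.5, 0.003, 0, 0.02, -1, 0, 0, 0, 0, 0, 0.02, -1, 0, 0, 0, 0, 0, 0.02, -1, 0, 0, 0, 0, 0, 0.02, -1, 0, 0, 0, 0, 0, 0.02, -0.5, 0, 0, 0, 0, 0, 0.01, 0, 0, 0, 0, 0, 0, 0, 0.2, 0, 0, 0, 0, 0, 0, 0.2]'

```text
clock: 29.52
eef_pos: [446.3, 63.9, -30.8]
tool_rot: [3.141, -0.0, 1.405]
force: [0.8, -0.6, 0.5]
width: 34.4
gripper_force: 0.0
```

carry_out --deltas '[0, 0, 0, 0, 0, 0.0012, 0.2, 0, 0, 0, 0, 0, 0, 1, 0, 0, 0, 0, 0, 0, 1, 0, 0, 0, 0, 0, 0, 1, 0, 0, 0, 0, 0, 0, 1, 0, 0, 0, 0, 0, 0, 1]'

```text
clock: 30.28
eef_pos: [446.0, 64.0, -31.9]
tool_rot: [3.141, 0.0, 1.405]
force: [-0.9, -0.3, 5.6]
width: 12.6
gripper_force: 58.6
```

carry_out --deltas '[0, 0, 0, 0, 0, -0.005, 1, 0, 0, 0, 0, 0, -0.015, 1, 0, 0, 0, 0, 0, -0.025, 1, 0, 0, 0, 0, 0, -0.025, 1, 0, 0, 0, 0, 0, -0.025, 1, 0, 0, -8, 0, 0, -0.005, 1, 0, 0, -8, 0, 0, 0, 1, 0, 0, 0, 0, 0, 0, 1]'

```text
clock: 31.28
eef_pos: [445.6, 63.8, 67.7]
tool_rot: [-3.142, -0.0, 1.683]
force: [1.0, 0.1, 0.3]
width: 12.2
gripper_force: 58.6
```

```bash
python3 - <<'E'
from h import *
go(546,-174.5,68,1.685)
E
```

```text
turn z -0.1 shift [-248.2   72.6   -0.3]
```

carry_out --deltas '[0, 0, 0, -0.031, 0.0091, 0, 1, 0, 0, 0, -0.031, 0.0091, 0, 1, 0, 0, 0, -0.031, 0.0091, 0, 1, 0, 0, 0, -0.031, 0.0091, 0, 1, 0, 0, 0, -0.031, 0.0091, 0, 1, 0, 0, 0, -0.031, 0.0091, 0, 1, 0, 0, 0, -0.031, 0.0091, 0, 1, 0, 0, 0, -0.031, 0.0091, 0, 1, 0, 0, 0, 0, 0, 0, 1, 0, 0, 0, 0, 0, 0, 1]'

```text
clock: 32.52
eef_pos: [545.7, -173.1, 67.4]
tool_rot: [-3.141, -0.001, 1.684]
force: [0.1, -0.1, 0.3]
width: 12.3
gripper_force: 58.6
```

```bash
python3 - <<'E'
from h import *
go(546,-174.5,-26,1.685)
cv2.imwrite("pics/w5.png",ctrl.get_image("wrist")[80:350,100:450,::-1])
E
```

```text
turn z -0.1 shift [-1.4  0.2 93.4]
```

View pics/w5.png

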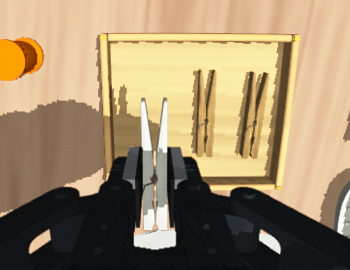

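Peg_a lies flat at (204,115) beside the sample at (255,115), and the white peg hangs over the free near half at (153,170). Lowering.

carry_out --deltas '[0, 0, 0, -0.001, 0, 0.02, 1, 0, 0, 0, 0, 0, 0.02, 1, 0, 0, 0, 0, 0, 0.02, 1, 0, 0, 0, 0, 0, 0.02, 1, 0, 0, 0, 0, 0, 0.007, 1, 0, 0, 0, 0, 0, 0.003, 1, 0, 0, 0, 0, 0, 0, 1]'

```text
clock: 33.45
eef_pos: [546.7, -175.1, -22.2]
tool_rot: [3.141, 0.0, 1.685]
force: [-0.2, -0.2, -0.3]
width: 12.1
gripper_force: 58.6
```

carry_out --deltas '[0, 0, 0, 0, 0, 0.0025, 1, 0, 0, 0, 0, 0, 0.001, 1, 0, 0, 0, 0, 0, 0, 1, 0, 0, 0, 0, 0, 0, 0.5, 0, 0, 0, 0, 0, 0, 0.5, 0, 0, 0, 0, 0, 0, 0.5]'

```text
clock: 34.2
eef_pos: [546.3, -175.1, -25.9]
tool_rot: [3.142, -0.0, 1.685]
force: [0.4, 0.3, 0.5]
width: 21.3
gripper_force: 0.0
```

Retreat up, then away to the right so the top view is clear.

carry_out --deltas '[0, 0, 0, 0, 0, -0.01, 0.5, 0, 0, 0, 0, 0, -0.02, 0.5, 0, 0, 0, 0, 0, -0.04, 0.5, 0, 0, 0, 0, 0, -0.05, 0.5, 0, 0, 0, 0, 0, -0.05, 0.5, 0, 0, 0, -0.05, -0.02, -0.02, 0.5, 0, 0, 0, -0.05, -0.02, 0, 0.5, 0, 0, 0, -0.05, -0.02, 0, 0.5, 0, 0, 0, -0.05, -0.02, 0, 0.5, 0, 0, 0, -0.05, -0.02, 0, 0.5, 0, 0, 0, -0.05, -0.02, 0, 0.5, 0, 0, 0, -0.05, -0.02, 0, 0.5]'

```text
clock: 35.7
eef_pos: [446.5, -540.2, 166.0]
tool_rot: [3.14, 0.001, 1.685]
force: [1.2, -0.2, -0.3]
width: 21.3
gripper_force: 0.0
```

```bash
python3 - <<'E'
from h import *
cal=ctrl.calibration("top"); im=ctrl.get_image("top")[:,:,::-1]; cv2.imwrite("pics/top1.png",im)
old=cv2.imread("pics/top0.png"); T=dict(S=(535,248.5,.11),B=(603,51.5,.175),P=(580.5,-171.5,.114))
d=(np.abs(im.astype(int)-old).max(2)>22).astype(np.uint8); N,L,st,ce=cv2.connectedComponentsWithStats(d)
for i in range(1,N):
    if st[i,4]<12: continue
    W=ray(cal,np.argwhere(L==i)[:,::-1],15)[:,:2]; m=W.mean(0); r=cv2.minAreaRect(W.astype(np.float32)); o=""
    for n,(X,Y,w) in T.items():
        R=np.array([[np.cos(w),np.sin(w)],[-np.sin(w),np.cos(w)]]); q=(W-[X,Y])@R.T
        if abs(q.mean(0)).max()<80: o=f"{n} x {q[:,0].min():.0f}..{q[:,0].max():.0f} y {q[:,1].min():.0f}..{q[:,1].max():.0f}"
    print(st[i,4],ce[i].round(0),m.round(0),np.round(r[1],0),o)
E
```

```text
465 [251. 184.] [579.  45.] [41. 83.] B x -45..-4 y -44..41
144 [336. 184.] [ 583. -171.] [18. 73.] P x -5..13 y -35..37
181 [340. 199.] [ 545. -181.] [19. 74.] P x -46..-27 y -41..32
89 [174. 211.] [510. 235.] [25. 27.] S x -39..-9 y -23..7
171 [246. 239.] [443.  56.] [72. 18.] 
68 [296. 242.] [434. -68.] [38. 21.] 
389 [361. 248.] [ 418. -232.] [84. 35.] 
709 [488. 270.] [ 358. -584.] [127.  73.] 
102 [184. 261.] [387. 209.] [68. 15.]
```

All four things lie inside their trays with margin, and nothing changed where the samples or the orange decoy are. The reel was seen upright in the earlier wrist view. Handing in.

```bash
python3 -c "
from cell import ctrl
print(ctrl.finish_job())"
```

```text
the job is handed in; nothing more can be done
None
```

I put both pegs, the grey reel and the brush into their matching trays and handed the job in at about 36 s; the final top view showed all four inside their trays and the samples and orange decoy unmoved.

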